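# Put the heel lifts away in the drawer

## Task

Pick up the scoop tray by its handle and tip it over the open drawer so that all five heel lifts slide off its mouth into the drawer, none spilled. Then set the empty tray back down flat on the cutting mat, and push the drawer fully home without slamming it. Leave the other things on the bench where they are.

Things in the scene. Friction and masses are not known exactly. Their poses are not given: they have to be found in the camera images.
- tray: Aluminium bench scoop with black handle, 0.16 kg. Origin: underside of pan, middle; x to the open mouth, z up. Floor 3 mm thick, x -80 to +80 mm; 140 mm wide, from x = +10 tapering to 80 at the mouth (no wall there). Walls 3 mm: 28 mm high, 22 along the taper. Straight handle from the back wall, rising backwards 22 degrees: 22 wide (y) x 18 thick x 100 long, end at x -180, z 62 mm.
- tray_grip (a point): Centre of the tray's handle, the place to grip it: x = -133 mm, z = 43 mm in the tray's frame. Pinch the 22 mm width, along the tray's y; axes as the tray's.
- tray_lip (a point): Middle of the tray's open front edge, on top of the pan floor: x = +80 mm, z = 3 mm in the tray's frame.
- mat: Dark green cutting mat with a pale grid, fixed to the table: 450 (x) x 300 (y) x 3 mm. Origin: its underside (table height), in the middle; x along its long side.
- chest: Grey bench chest, yellow drawer fronts, fixed: 250 deep (x) x 260 wide (y) x 123 mm high. Origin: table level below the middle of the face of its shut drawers; x points into the chest, away from the robot. Two drawers, one above the other: the lower is fixed shut, the top one stands open towards -x. Its roof starts at x = 12 mm, underside at 115 mm; polish tins fixed on it reach 145 mm.
- drawer (a joint): Opening of the top drawer, m: 0 = fully home against its hard stop, 0.18 = fully out. Starts 0.13 to 0.165 open, slides with about 2 N of friction (plus 6 N per m/s), stays where it is left, no catch. Pushing it in the chest's +x shuts it.
- drawer_floor (a point): Middle of the top drawer's inner floor, 72 mm above the table, at x = 114 mm minus the opening in the chest's frame; moves with the drawer; axes as the chest's. Inside 200 (x) x 230 mm (y). Side walls 36 mm high above it; front panel from x = -100 (inner) to -114 mm (outer), 254 mm wide, top 41 mm above this floor. What is under the chest's roof cannot be reached from above.
- drawer_pull (a point): Middle of the outer face of the top drawer's aluminium pull: a straight strip 230 mm wide (y), 14 mm high, its middle (this point) 103 mm above the table, 18 mm in front of the yellow panel. Push here to shut the drawer.
- lift1: Heel top lift, a loose hard-rubber D-shaped block, tan: 32 (x) x 30 (y) x 11 mm (z), 13 g. Origin: its middle. It starts flat in the tray; friction on the pan 0.5 to 0.75, so it begins to slide at 25 to 37 degrees of tilt.
- lift2: Heel top lift, a loose hard-rubber D-shaped block, black: 32 (x) x 30 (y) x 11 mm (z), 13 g. Origin: its middle. It starts flat in the tray; friction on the pan 0.5 to 0.75, so it begins to slide at 25 to 37 degrees of tilt.
- lift3: Heel top lift, a loose hard-rubber D-shaped block, tan: 32 (x) x 30 (y) x 11 mm (z), 13 g. Origin: its middle. It starts flat in the tray; friction on the pan 0.5 to 0.75, so it begins to slide at 25 to 37 degrees of tilt.
- lift4: Heel top lift, a loose hard-rubber D-shaped block, black: 32 (x) x 30 (y) x 11 mm (z), 13 g. Origin: its middle. It starts flat in the tray; friction on the pan 0.5 to 0.75, so it begins to slide at 25 to 37 degrees of tilt.
- lift5: Heel top lift, a loose hard-rubber D-shaped block, tan: 32 (x) x 30 (y) x 11 mm (z), 13 g. Origin: its middle. It starts flat in the tray; friction on the pan 0.5 to 0.75, so it begins to slide at 25 to 37 degrees of tilt.
- tin_lid: Bystander: round steel tin lid, 98 mm across, 7 mm high, lying on the mat. Origin: middle of its underside.
- shoe_brush: Bystander: wooden shoe brush, 150 x 46 x 42 mm, bristles down, lying on the mat. Origin: middle of its underside; x along it.
- glue_tin: Bystander: steel glue tin with a paper label, 104 mm across, 125 mm high, at a side of the table. Origin: middle of its underside.
- glue_pot: Bystander: square white plastic glue pot, 94 mm wide, with an upright blue brush handle, 217 mm high in all, at a side of the table. Origin: middle of its underside.
- hammer: Bystander: hammer lying on the table at one side. Origin: middle of its underside; x along it, head at +x.

How it is judged:
By the outcome, as a careful person would: the job done as asked, in the order asked, and still so for the second after the job is handed in, with the robot touching nothing.
It also fails if it takes over 67 s, if anything falls off the work surface, if the arm or the gripper's body presses on something with over 40 N, if the wrist force passes 120 N, or if a joint passes its speed limit or range.

## Robot

A 6-joint arm with a two-finger parallel gripper is mounted at the origin on the work surface. World frame = base frame: x ahead of the robot, y to its left, z up, the work surface at z = 0. Lengths are in m, angles in rad, forces in N, time in s.
With the tool pointing down it reaches from about 0.35 to 0.975 m from the base axis. Payload 4.9 kg.
Tool frame: the origin (TCP) lies at the very end of the fingers, on their centre line; the grasp point (between the pads) lies 19 mm behind it; z points along the fingers, y is the line along which they close (so a half turn about z gives the same grasp; the last joint's range is limited). The gripper opens to 85 mm and grips with 20 to 120 N. Pads are 22 mm wide; open, the fingers measure 114 mm over their backs; the gripper's body (76 mm by 85 mm) begins 54 mm behind the grasp point. The pads swing forward as they close: fully open they stand 13 mm farther back than shut.
Start: joints at [-1.392, 0.053, 1.613, -0, 1.476, -0.119], TCP at [0.183, -0.597, 0.231] pointing down, gripper open.
Joint ranges: [-3.01, 3.01], [-1.01, 2.22], [0.06, 2.58], [-1.02, 4.17], [0.09, 2.62], [-3.14, 3.14]. Speed limits (rad/s): [2.57, 2.57, 3.14, 3.14, 3.14, 3.14].

## Interface

Orientations are given as a rotation vector (axis times angle).
In Python, from station import get_obs, get_image, get_calibration, finish_job gives the robot as it stands.
- The arm moves only by the tool servo_tool, never from a script. Its argument "increments" is a list of rows, each a list of 5 numbers: the opening, from 0 (shut) to 1 (fully open), then the shift along the tool's x, y, z in mm, then the turn about the tool's z in degrees. In form: [[jaw, tx, ty, tz, spin], ...]. A call has 1 to 12 rows; each row shifts and turns the commanded pose from where the row before left it, along the tool's axes as they then stand; what a row does not reach is not made up. A row lasts 1/8 s, in which the tool goes at most 62.5 mm and 10.7 degrees, less where a joint would pass 70% of its speed; a pose out of reach is approached as far as the arm can. A call is refused whole if a number of a shift passes 62.5 or a number of a turn 10.7, either way. A call with a gripper value outside its range is refused whole. The fingers move at their own pace and stop on an object; "force" is the grip in N (left out, the last holds). Time passes only in rows, so rows that do not move let the fingers close. It gives the time, the measured TCP pose, the force, the opening and the grip force at its end, in the units of the state.
- get_obs(): the state, without advancing time (a new reading comes with each control period).
- get_image(name): name is "side" or "top"; returns the picture (480x640x3 uint8, red, green, blue); there is no depth.
- get_calibration(name): a dict with "fx", "fy", "cx", "cy" (pixels), "R" (3x3) and "t" (3): a world point X has camera coordinates R X + t. Camera axes: x right, y down, z forward; pixel columns grow to the right and rows downward; lengths in m; the calibration is good to about 2 mm. A picture is of the moment at which its call begins. get_calibration takes no time and is no camera call.
- finish_job(): hands the job in; it is judged then, once.
The state is a dict: "t": time; "q": joint angles; "dq": joint speeds; "effort": joint torques, N m; "tool_pos": TCP position; "tool_rot": TCP orientation; "contact_force": force on the tool from outside, world axes, zero at the start; "wrist_torque": the same for the moment, N m; "opening": finger opening in m; "grip_force": force on a finger pad.
Only numpy, scipy, OpenCV 4.12 (cv2) and the standard library are available. Lean on these libraries where they do the work, as an engineer would, in place of code of your own. Each camera call takes 0.05 s, during which the arm holds its last target. There are 200 camera calls.

## Working session

There is one attempt and no reset: what is moved stays moved. The work goes in short steps, Python scripts to look and compute and a tool call to move; the robot and the scene stay as the last step left them, time stands still between calls to the robot, and variables do not carry over. Pictures are saved under pics/ and viewed, at most 10 in all, crops included, and the job is handed in when it is done.

Besides the shell and the picture viewer there is one more tool, called after ">>>" by a JSON object that holds its "name" and its "arguments", one argument or row to a line. servo_tool: Moves the arm, as the interface text tells. Its arguments: {"type":"object","properties":{"increments":{"type":"array"},"force":{"type":"number"}},"required":["increments"]}

```bash
ls; mkdir -p pics
python3 - <<'E'
from station import *
import cv2,json
for n in("side","top"):
    im=get_image(n); cv2.imwrite(f"pics/{n}0.png",im[:,:,::-1]); c=get_calibration(n); print(n,c)
o=get_obs(); print(o)
E
```

```text
pics
side {'fx': 466.2114252763629, 'fy': 466.2114252763629, 'cx': 316.45672749348086, 'cy': 241.95308078627497, 'R': array([[-0.90287336, -0.42945534, -0.01969275],
       [-0.29609528,  0.65440554, -0.69575927],
       [ 0.31168458, -0.62235158, -0.71800503]]), 't': array([0.50184493, 0.22543832, 1.02717857])}
top {'fx': 447.59196547232807, 'fy': 447.59196547232807, 'cx': 323.710431624971, 'cy': 238.94605142304152, 'R': array([[-0.02561652, -0.99962982,  0.00916651],
       [-0.98343131,  0.02355317, -0.17974457],
       [ 0.17946213, -0.01361906, -0.98367061]]), 't': array([0.0046869 , 0.54431176, 1.14695009])}
{'t': 0.1, 'q': array([-1.39201556e+00,  5.32769665e-02,  1.61415265e+00,  1.01720058e-05,
        1.47600959e+00, -1.18998049e-01]), 'dq': array([ 0.00200197, -0.00121812, -0.0046904 , -0.00030751, -0.00049708,
       -0.00026689]), 'effort': array([ 2.70145492e-04, -3.94903243e+01, -3.71363604e+01, -9.21930837e-05,
        3.91019668e-03, -2.02620248e-05]), 'tool_pos': array([ 0.18327674, -0.59693392,  0.23019698]), 'tool_rot': array([-3.10501005e+00, -4.65748259e-01,  7.07492034e-05]), 'contact_force': array([-0.37495653,  0.45760976, -0.14069875]), 'wrist_torque': array([ 0.00390664, -0.01720036, -0.02552067]), 'grip_force': 0.0, 'opening': 0.08550946589272589}
```

View pics/top0.png

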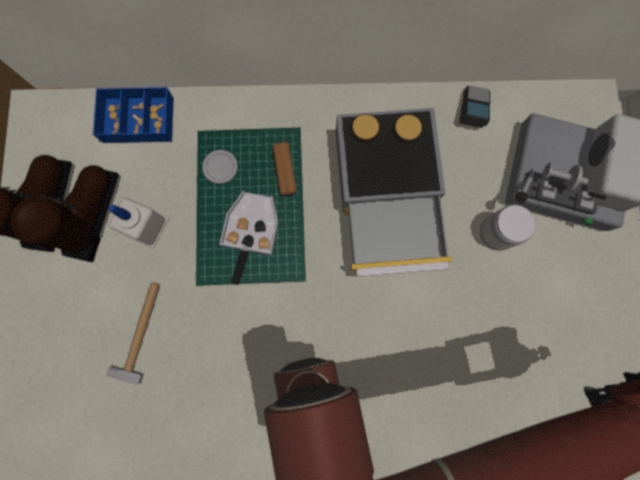

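View pics/side0.png

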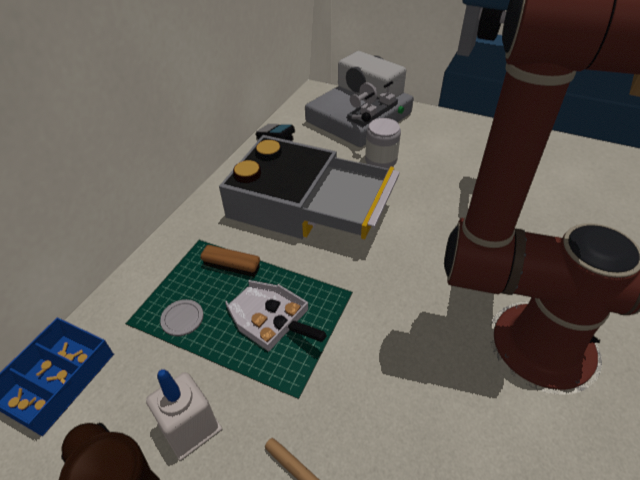

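The top view has the mouth pointing up (+x), at about (248,195). The tray handle runs from (243,252) to (236,283), and the yellow drawer front goes from (353,266) to (450,260). The side view agrees. The tool can't pitch, so I'll hold the tray with a hard grip and let it swing mouth-down when I ease the grip.

```bash
cat > h.py <<'E'
import numpy as np,cv2
from station import *
C={n:get_calibration(n) for n in("side","top")}
def ray(n,p):
    c=C[n]; d=c["R"].T@np.array([(p[0]-c["cx"])/c["fx"],(p[1]-c["cy"])/c["fy"],1]); return -c["R"].T@c["t"],d
def plane(n,p,z):
    o,d=ray(n,p); return o+d*(z-o[2])/d[2]
def tri(p,q):
    o,d=ray("top",p);a,b=ray("side",q)
    s=np.linalg.lstsq(np.c_[d,-b],a-o,rcond=None)[0]; P,Q=o+d*s[0],a+b*s[1]; return (P+Q)/2,np.linalg.norm(P-Q)
def proj(n,X):
    c=C[n]; v=c["R"]@np.asarray(X,float)+c["t"]; return np.array([c["fx"]*v[0]/v[2]+c["cx"],c["fy"]*v[1]/v[2]+c["cy"]])
def mask(im,lo,hi,box):
    h=cv2.inRange(cv2.cvtColor(im,cv2.COLOR_RGB2HSV),lo,hi); m=np.zeros_like(h); x0,y0,x1,y1=box; m[y0:y1,x0:x1]=h[y0:y1,x0:x1]
    k,l,s,_=cv2.connectedComponentsWithStats(m); i=1+np.argmax(s[1:,4]); return ((l==i)*255).astype(np.uint8)
def quad(m):
    r=cv2.minAreaRect(cv2.findContours(m,0,1)[0][0]); ys,xs=np.nonzero(m); return r,np.array([xs.mean(),ys.mean()])
E
python3 - <<'E'
from h import *
np.set_printoptions(precision=4,suppress=True)
T=cv2.imread("pics/top0.png")[:,:,::-1].copy();S=cv2.imread("pics/side0.png")[:,:,::-1].copy()
y=mask(T,(18,120,90),(32,255,255),(340,250,460,280)); r,c=quad(y); b=cv2.boxPoints(r); print("yellow top",r,c,[plane("top",p,.113)for p in b])
y2=mask(S,(18,120,90),(32,255,255),(355,160,405,240)); r2,c2=quad(y2); print("yellow side",r2,c2)
hm=mask(T,(0,0,0),(179,255,45),(225,250,255,290)); r,c=quad(hm); print("handle top",r,c,hm.sum()/255)
hs=mask(S,(0,0,0),(179,255,45),(285,310,330,345)); rs,cs=quad(hs); print("handle side",rs,cs,hs.sum()/255); print(tri(c,cs))
pm=mask(T,(0,0,110),(179,40,255),(205,185,290,262)); cn=cv2.findContours(cv2.morphologyEx(pm,cv2.MORPH_CLOSE,np.ones((15,15))),0,1)[0][0]; print("pan",cv2.approxPolyDP(cn,4,True)[:,0].tolist())
out=np.hstack([cv2.resize(T[180:295,190:310],None,fx=5,fy=5,interpolation=2)[:,:,::-1]]);cv2.imwrite("pics/c1.png",out)
out=cv2.resize(T[100:280,330:460],None,fx=3.3,fy=3.3,interpolation=2)[:,:,::-1];cv2.imwrite("pics/c2.png",out)
E
```

```text
yellow top ((400.97894287109375, 263.2294006347656), (6.059478282928467, 100.55188751220703), 85.5526123046875) [399.5928 262.4175] [array([ 0.467 , -0.0736,  0.113 ]), array([ 0.4806, -0.3267,  0.113 ]), array([ 0.4653, -0.3267,  0.113 ]), array([ 0.4518, -0.0743,  0.113 ])]
yellow side ((375.3150634765625, 201.30621337890625), (8.104532241821289, 77.99931335449219), 22.380136489868164) [375.4336 201.7493]
handle top ((239.3404541015625, 267.10089111328125), (8.664693832397461, 33.30936050415039), 16.50436019897461) [239.3832 266.7701] 274.0
handle side ((305.5, 335.5), (39.21223831176758, 22.135944366455078), 18.43494987487793) [304.1411 333.1301] 638.0
(array([0.4784, 0.2178, 0.0401]), np.float64(0.004702720074708227))
pan [[242, 192], [227, 212], [220, 244], [270, 253], [277, 221], [272, 197]]
```

View pics/c1.png

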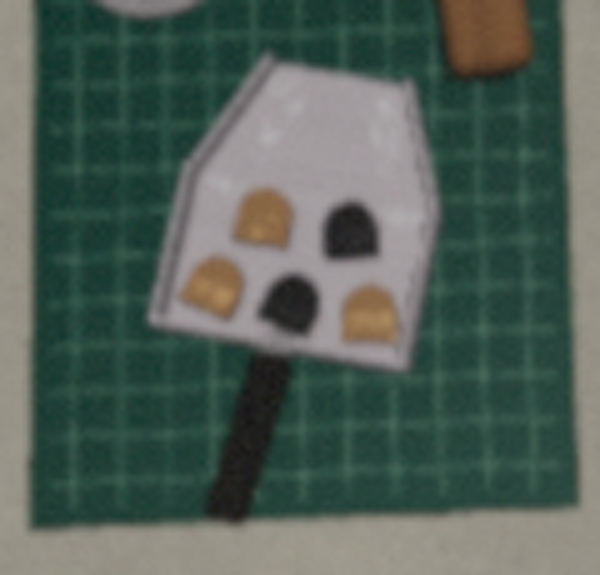

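View pics/c2.png

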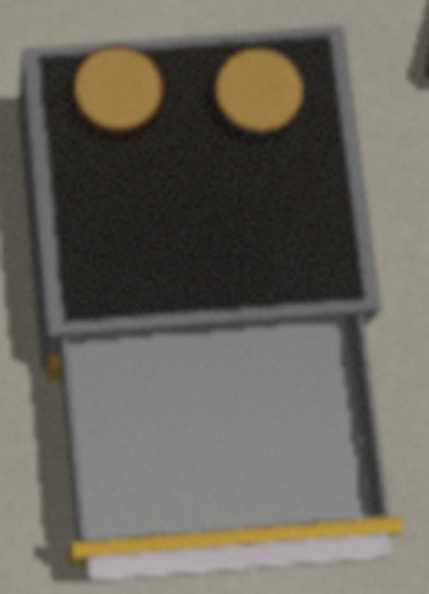

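Crop 1 shows the mouth corners at full-image (244,192) and (272,197), the back wall corners at (220,244) and (272,254), and the handle end at (235,284). All five lifts sit in the rear half. In crop 2, the roof's front edge runs from (345,201) to (445,194), and the drawer is open with a clear floor.

Run:
```python
from h import *
np.set_printoptions(precision=4,suppress=True)
f=lambda p,z:plane("top",p,z)
bl,br=f((220,244.4),.034),f((272,254.3),.034); ml,mr=f((244.4,191.8),.026),f((272,196.8),.026)
he,hs=f((235.2,284),.070),f((244.4,251.5),.034)
print("back",bl,br,"mouth",ml,mr,"handle",he,hs)
d=bl-br; print("yaw from back",np.degrees(np.arctan2(-d[0],d[1])),np.linalg.norm(d))
d=(ml+mr)/2-(bl+br)/2; print("yaw pan",np.degrees(np.arctan2(d[1],d[0])),np.linalg.norm(d))
d=(ml+mr)/2-he; print("yaw all",np.degrees(np.arctan2(d[1],d[0])),np.linalg.norm(d))
yaw=np.arctan2(d[1],d[0]);u=np.array([np.cos(yaw),np.sin(yaw)])
print("grip ests",(bl+br)[:2]/2+u*-.053, ml[:2]/2+mr[:2]/2-u*.213, f((239.38,266.77),.052))
print("handle lateral centre side view tri above")
rl,rr=f((345.2,201.5),.123),f((444.5,194),.123);d=rl-rr;print("roof",rl,rr,np.degrees(np.arctan2(-d[0],d[1])),np.linalg.norm(d))
print("mat",[f(p,.003) for p in [(196,130),(301,128),(306,283),(196,286)]])
print("lid",f((220,166),.007),"brush",f((285,168),.04), "pot",f((140,215),.1))
```

```text
back [0.5388 0.2709 0.034 ] [0.5084 0.131  0.034 ] mouth [0.6867 0.2074 0.026 ] [0.6706 0.131  0.026 ] handle [0.4281 0.2222 0.07  ] [0.5179 0.2051 0.034 ]
yaw from back -12.248638468800019 0.1431104144538747
yaw pan -11.550331600502851 0.15842787712469308
yaw all -11.940733782334418 0.25983127187466765
grip ests [0.4718 0.2119] [0.4703 0.2133] [0.4747 0.215  0.052 ]
handle lateral centre side view tri above
roof [ 0.6264 -0.065   0.123 ] [ 0.6403 -0.3198  0.123 ] 3.1264707124018702 0.25518858178573844
mat [array([0.8825, 0.3525, 0.003 ]), array([0.8822, 0.0482, 0.003 ]), array([0.4317, 0.042 , 0.003 ]), array([0.431, 0.341, 0.003])]
lid [0.7701 0.2804 0.007 ] brush [0.7484 0.0932 0.04  ] pot [0.6089 0.4628 0.1   ]
```

>>> {"name": "servo_tool", "arguments": {
  "increments": [
    [1, 0, 0, 0, 9.7],
    [1, 0, 0, 0, 9.7],
    [1, 0, 0, 0, 9.7],
    [1, 8, -40, 0, 0],
    [1, 8, -56, 0, 0],
    [1, 8, -56, 0, 0],
    [1, 8, -56, 0, 0],
    [1, 8, -56, 0, 0],
    [1, 8, -56, 0, 0],
    [1, 8, -56, 0, 0],
    [1, 8, -56, 0, 0],
    [1, 8, -56, 0, 0]
  ]
}}

```text
t: 1.6
tool_pos: [0.3556, -0.1334, 0.231]
tool_rot: [3.124, -0.33, 0.001]
contact_force: [0.8, -0.1, 0.7]
opening: 0.0852
grip_force: 0.0
```

```bash
cat >> h.py <<'E'
from scipy.spatial.transform import Rotation as Ro
def go(X,head=None):
    o=get_obs(); R=Ro.from_rotvec(o["tool_rot"]).as_matrix(); h=np.degrees(np.arctan2(R[1,0],R[0,0]))
    print("t %.2f pos %s head %.2f tiltz %.4f open %.4f grip %.1f F %s q %s"%(o["t"],o["tool_pos"].round(4),h,R[2,2],o["opening"],o["grip_force"],o["contact_force"].round(2),o["q"].round(2)))
    if X is not None: print("tool mm",(R.T@(np.array(X)-o["tool_pos"])*1000).round(1), "spin",None if head is None else round(h-head,2))
E
python3 -c "
from h import *
go((.472,.213,.120),-12)"
```

```text
t 1.60 pos [ 0.3556 -0.1334  0.231 ] head -12.07 tiltz -1.0000 open 0.0852 grip 0.0 F [ 0.82 -0.14  0.69] q [-0.56 -0.6   2.14  0.    1.6   1.23]
tool mm [  41.3 -363.1  111. ] spin -0.07
```

>>> {"name": "servo_tool", "arguments": {
  "increments": [
    [1, 5, -50, 0, 0],
    [1, 6, -55, 0, 0],
    [1, 6, -55, 0, 0],
    [1, 6, -55, 5, 0],
    [1, 6, -50, 20, 0],
    [1, 6, -40, 30, 0],
    [1, 4, -30, 30, 0],
    [1, 2, -15, 15, 0],
    [1, 0, 0, 0, 0],
    [1, 0, 0, 0, 0]
  ]
}}

```text
t: 2.85
tool_pos: [0.4688, 0.1981, 0.1319]
tool_rot: [3.124, -0.33, 0.001]
contact_force: [0.0, 1.0, 1.0]
opening: 0.0855
grip_force: 0.0
```

```bash
python3 -c "
from h import *
go((.472,.213,.027),-12)
T=get_image('top');S=get_image('side')
a=cv2.resize(S[220:380,200:400],None,fx=2,fy=2);b=cv2.resize(T[160:320,190:350],None,fx=2,fy=2)
cv2.imwrite('pics/a1.png',np.hstack([a,b])[:,:,::-1])"
```

```text
t 2.85 pos [0.4688 0.1981 0.1319] head -12.05 tiltz -1.0000 open 0.0855 grip 0.0 F [0.03 1.   0.98] q [ 0.25 -0.15  1.97 -0.    1.31  2.03]
tool mm [ -0.  -15.2 104.9] spin -0.05
```

View pics/a1.png

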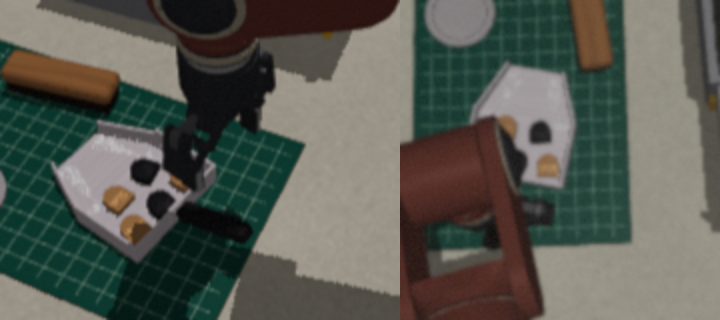

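The gripper is above the handle, straddling it, and the tray is untouched. I'll descend and close.

>>> {"name": "servo_tool", "arguments": {
  "increments": [
    [1, 0, -8, 5, 0],
    [1, 0, -8, 20, 0],
    [1, 0, 0, 25, 0],
    [1, 0, 0, 25, 0],
    [1, 0, 0, 20, 0],
    [1, 0, 0, 9, 0],
    [1, 0, 0, 0, 0],
    [0.5, 0, 0, 0, 0],
    [0.2, 0, 0, 0, 0],
    [0.1, 0, 0, 0, 0],
    [0, 0, 0, 0, 0],
    [0, 0, 0, 0, 0]
  ],
  "force": 30
}}

```text
t: 4.45
tool_pos: [0.4723, 0.2143, 0.0278]
tool_rot: [-3.124, 0.329, -0.001]
contact_force: [-1.0, 0.5, 3.7]
opening: 0.0216
grip_force: 33.8
```

>>> {"name": "servo_tool", "arguments": {
  "increments": [
    [0, 0, 0, 0, 0],
    [0, 0, 0, 0, 0],
    [0, 0, 0, 0, 0],
    [0, 0, 0, 0, 0]
  ],
  "force": 120
}}

```text
t: 4.95
tool_pos: [0.4723, 0.2144, 0.028]
tool_rot: [-3.124, 0.329, -0.001]
contact_force: [-2.6, -0.7, 5.5]
opening: 0.0199
grip_force: 117.3
```

```bash
python3 -c "
from h import *
go((.472,.213,.027),-12)"
```

```text
t 4.95 pos [0.4723 0.2144 0.028 ] head -12.03 tiltz -1.0000 open 0.0199 grip 117.3 F [-2.59 -0.75  5.51] q [0.28 0.02 2.01 0.   1.11 2.06]
tool mm [0.  1.4 1. ] spin -0.03
```

>>> {"name": "servo_tool", "arguments": {
  "increments": [
    [0, 0, 0, -3, 0],
    [0, 0, 0, -6, 0],
    [0, 0, 0, -10, 0],
    [0, 0, 0, -12, 0],
    [0, 0, 0, -10, 0],
    [0, 0, 0, -6, 0],
    [0, 0, 0, -3, 0],
    [0, 0, 0, 0, 0]
  ]
}}

```text
t: 5.95
tool_pos: [0.472, 0.2142, 0.0774]
tool_rot: [-3.124, 0.329, -0.0]
contact_force: [0.2, 0.6, -2.3]
opening: 0.0204
grip_force: 117.5
```

```bash
python3 -c "
from h import *
go((.472,.213,.30),3)
S=get_image('side')
u=np.array([.978,-.208,0]);g=get_obs()['tool_pos']+[0,0,.019]
for th in (0,5,10,20):
  c,s=np.cos(np.radians(th)),np.sin(np.radians(th)); print(th,[proj('side',g+u*(c*x+s*z)+np.array([0,0,-s*x+c*z]))-[200,220] for x,z in((213,-40),(53,-15),(-47,19)) for x,z in [(x/1000,z/1000)]])
cv2.imwrite('pics/a2.png',cv2.resize(S[220:380,200:400],None,fx=3,fy=3)[:,:,::-1])"
```

```text
t 5.95 pos [0.472  0.2142 0.0774] head -12.04 tiltz -1.0000 open 0.0204 grip 117.5 F [ 0.24  0.56 -2.29] q [ 0.28 -0.05  1.99 -0.    1.21  2.06]
tool mm [   0.3    1.1 -222.6] spin -15.04
0 [array([37.03784462, 62.97803595]), array([88.76970778, 90.05390285]), array([125.88542062, 104.38100929])]
5 [array([39.44664107, 68.73532476]), array([89.43691633, 91.64145794]), array([125.14155437, 102.78143524])]
10 [array([42.26236041, 74.57630692]), array([90.23555295, 93.26948945]), array([124.25756417, 101.13917492])]
20 [array([49.01721353, 86.39167471]), array([92.20129349, 96.60195442]), array([122.09747251,  97.78210293])]
```

View pics/a2.png

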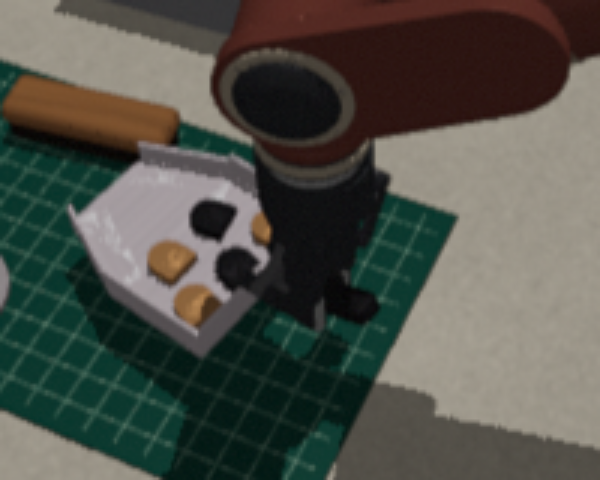

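The side view shows the tray level, with no droop, its mouth middle at crop (110,190) where the zero-tilt model puts it, and all five lifts aboard. I'll raise it further.

>>> {"name": "servo_tool", "arguments": {
  "increments": [
    [0, 0, 0, -5, 0],
    [0, 0, 0, -12, 0],
    [0, 0, 0, -20, 0],
    [0, 0, 0, -24, -1],
    [0, 0, 0, -26, -2],
    [0, 0, 0, -26, -3],
    [0, 0, 0, -26, -3],
    [0, 0, 0, -24, -3],
    [0, 0, 0, -20, -2],
    [0, 0, 0, -14, -1],
    [0, 0, 0, -8, 0],
    [0, 0, 0, 0, 0]
  ]
}}

```text
t: 7.5
tool_pos: [0.4721, 0.2142, 0.2825]
tool_rot: [-3.14, -0.081, -0.0]
contact_force: [-0.2, -0.3, -2.3]
opening: 0.0207
grip_force: 117.5
```

```bash
python3 -c "
from h import *
go((.3717,-.2065,.285),3.1)"
```

```text
t 7.50 pos [0.4721 0.2142 0.2825] head 2.95 tiltz -1.0000 open 0.0207 grip 117.5 F [-0.18 -0.26 -2.26] q [ 0.28 -0.23  1.79 -0.    1.58  1.8 ]
tool mm [-121.9  415.    -2.5] spin -0.15
```

>>> {"name": "servo_tool", "arguments": {
  "increments": [
    [0, -2, 4, 0, 0],
    [0, -4, 10, 0, 0],
    [0, -5, 18, 0, 0],
    [0, -7, 25, 0, 0],
    [0, -9, 31, 0, 0],
    [0, -10, 34, 0, 0],
    [0, -10, 34, 0, 0],
    [0, -10, 34, 0, 0],
    [0, -10, 34, 0, 0],
    [0, -10, 34, 0, 0],
    [0, -10, 34, 0, 0],
    [0, -10, 34, 0, 0]
  ]
}}

```text
t: 9.0
tool_pos: [0.3907, -0.1182, 0.2822]
tool_rot: [3.14, 0.08, 0.0]
contact_force: [0.6, 0.4, -2.6]
opening: 0.0201
grip_force: 117.6
```

>>> {"name": "servo_tool", "arguments": {
  "increments": [
    [0, -9, 30, 0, 0],
    [0, -7, 24, 0, 0],
    [0, -5, 18, 0, 0],
    [0, -3, 11, 0, 0],
    [0, -1, 5, 0, 0],
    [0, 0, 0, 0, 0],
    [0, 0, 0, 0, 0]
  ]
}}

```text
t: 9.88
tool_pos: [0.3717, -0.2051, 0.2823]
tool_rot: [-3.14, -0.082, -0.0]
contact_force: [-0.2, -0.2, -2.6]
opening: 0.0202
grip_force: 117.5
```

```bash
python3 -c "
from h import *
go((.3717,-.2065,.271),3.1)
T=get_image('top');S=get_image('side')
cv2.imwrite('pics/a3.png',np.hstack([cv2.resize(S[100:280,200:460],(520,360)),cv2.resize(T[120:300,330:460],(260,360))])[:,:,::-1])"
```

```text
t 9.88 pos [ 0.3717 -0.2051  0.2823] head 3.01 tiltz -1.0000 open 0.0202 grip 117.5 F [-0.2  -0.2  -2.61] q [-0.68 -0.48  1.98  0.    1.64  0.84]
tool mm [-0.   1.4 11.3] spin -0.09
```

View pics/a3.png

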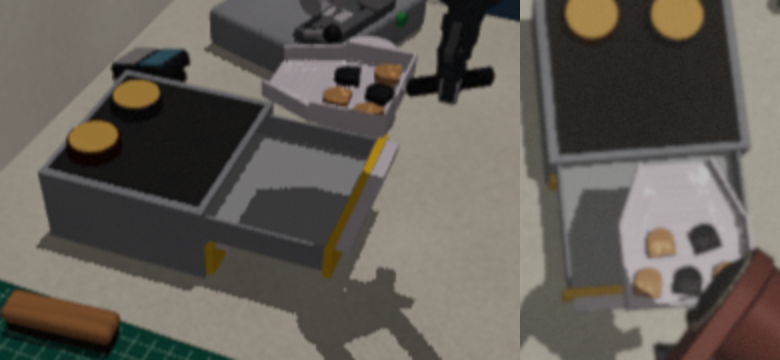

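The side view shows the tray level over the open drawer: mouth at crop (275,85), back wall at (410,60). All five lifts are aboard. I'll lower it slightly and ease the grip in steps, checking tilt by tan blobs and wrist torque.

```bash
cat >> h.py <<'E'
def st(tag):
    o=get_obs(); go(None); R=Ro.from_rotvec(o["tool_rot"]).as_matrix(); print("torque tool",(R.T@o["wrist_torque"]).round(3),"Fz %.2f"%o["contact_force"][2])
    S=get_image('side'); cv2.imwrite(f'pics/s_{tag}.png',S[:,:,::-1])
    h=cv2.cvtColor(S,cv2.COLOR_RGB2HSV); m=cv2.inRange(h,(5,90,60),(22,255,255)); m[:,:300]=0; m[:100]=0; m[260:]=0;m[:,440:]=0
    n,l,s,c=cv2.connectedComponentsWithStats(m); print("tan",[(c[i].round(1).tolist(),int(s[i,4])) for i in range(1,n) if s[i,4]>8])
    m=cv2.inRange(h,(18,120,90),(34,255,255)); m[:,:355]=0; m[:160]=0;m[240:]=0;m[:,405:]=0; ys,xs=np.nonzero(m); print("yellow panel",xs.mean().round(2),ys.mean().round(2),len(xs))
E
python3 -c "
from h import *
st('b0')"
```

```text
t 9.97 pos [ 0.3717 -0.2051  0.2823] head 3.02 tiltz -1.0000 open 0.0207 grip 117.6 F [-0.92 -0.21 -3.6 ] q [-0.68 -0.48  1.98  0.    1.64  0.84]
torque tool [-0.019 -0.28   0.056] Fz -3.60
tan [([393.9, 136.2], 112), ([368.5, 147.6], 102), ([384.8, 153.8], 64), ([372.9, 208.2], 366), ([306.0, 228.2], 127)]
yellow panel 386.7 177.48 93
```

>>> {"name": "servo_tool", "arguments": {
  "increments": [
    [0, 0, 0, 4, 0],
    [0, 0, 0, 5, 0],
    [0, 0, 0, 2, 0],
    [0, 0, 0, 0, 0]
  ],
  "force": 70
}}

```text
t: 10.52
tool_pos: [0.3714, -0.2055, 0.2709]
tool_rot: [-3.14, -0.081, 0.001]
contact_force: [-0.3, -0.3, -3.0]
opening: 0.0204
grip_force: 117.5
```

```bash
python3 -c "
from h import *
st('b1')"
```

```text
t 10.53 pos [ 0.3714 -0.2055  0.2709] head 2.96 tiltz -1.0000 open 0.0204 grip 117.5 F [-0.27 -0.33 -2.99] q [-0.68 -0.48  2.    0.    1.62  0.84]
torque tool [-0.036 -0.229 -0.006] Fz -2.99
tan [([393.2, 140.2], 115), ([368.3, 151.8], 97), ([384.6, 157.8], 64), ([372.1, 210.0], 351), ([306.0, 228.2], 128)]
yellow panel 385.23 180.43 69
```

>>> {"name": "servo_tool", "arguments": {
  "increments": [
    [0, 0, 0, 0, 0],
    [0, 0, 0, 0, 0]
  ],
  "force": 50
}}

```text
t: 10.82
tool_pos: [0.3716, -0.2056, 0.2715]
tool_rot: [3.14, 0.081, 0.0]
contact_force: [-0.5, 0.5, -3.3]
opening: 0.0202
grip_force: 117.6
```

```bash
python3 -c "
from h import *
st('b2')"
```

```text
t 10.82 pos [ 0.3716 -0.2056  0.2715] head 2.96 tiltz -1.0000 open 0.0202 grip 117.6 F [-0.46  0.49 -3.27] q [-0.68 -0.48  2.    0.    1.62  0.84]
torque tool [ 0.021 -0.248 -0.017] Fz -3.27
tan [([393.5, 140.0], 110), ([368.3, 151.5], 98), ([384.3, 157.5], 68), ([372.5, 209.2], 358), ([306.0, 228.3], 128)]
yellow panel 385.51 180.15 75
```

>>> {"name": "servo_tool", "arguments": {
  "increments": [
    [0.15, 0, 0, 0, 0],
    [0.2, 0, 0, 0, 0]
  ],
  "force": 50
}}

```text
t: 11.12
tool_pos: [0.3716, -0.2056, 0.2713]
tool_rot: [3.141, 0.081, 0.0]
contact_force: [-0.4, 0.5, -1.7]
opening: 0.0203
grip_force: 117.6
```

>>> {"name": "servo_tool", "arguments": {
  "increments": [
    [0.22, 0, 0, 0, 0]
  ],
  "force": 50
}}

```text
t: 11.25
tool_pos: [0.3716, -0.2056, 0.2713]
tool_rot: [-3.14, -0.081, 0.0]
contact_force: [-0.4, -0.3, -3.0]
opening: 0.0204
grip_force: 117.6
```

>>> {"name": "servo_tool", "arguments": {
  "increments": [
    [0.23, 0, 0, 0, 0]
  ],
  "force": 50
}}

```text
t: 11.38
tool_pos: [0.3715, -0.2056, 0.2713]
tool_rot: [-3.141, -0.081, 0.0]
contact_force: [0.4, 0.0, -2.6]
opening: 0.0198
grip_force: 117.5
```

```bash
python3 -c "
from h import *
st('b3')"
```

```text
t 11.38 pos [ 0.3715 -0.2056  0.2713] head 2.96 tiltz -1.0000 open 0.0198 grip 117.5 F [ 0.39  0.03 -2.57] q [-0.68 -0.48  2.   -0.    1.62  0.84]
torque tool [ 0.003 -0.233  0.02 ] Fz -2.57
tan [([393.5, 140.0], 110), ([368.2, 151.5], 97), ([384.4, 157.6], 65), ([372.1, 209.9], 353), ([306.0, 228.3], 128)]
yellow panel 385.58 179.68 69
```

>>> {"name": "servo_tool", "arguments": {
  "increments": [
    [0.24, 0, 0, 0, 0]
  ],
  "force": 40
}}

```text
t: 11.55
tool_pos: [0.3715, -0.2056, 0.2713]
tool_rot: [3.141, 0.081, -0.0]
contact_force: [0.5, -0.3, -1.8]
opening: 0.0206
grip_force: 79.4
```

>>> {"name": "servo_tool", "arguments": {
  "increments": [
    [0.245, 0, 0, 0, 0]
  ],
  "force": 40
}}

```text
t: 11.68
tool_pos: [0.3716, -0.2056, 0.2713]
tool_rot: [-3.14, -0.081, 0.0]
contact_force: [0.3, 0.6, -2.0]
opening: 0.0214
grip_force: 57.0
```

```bash
python3 -c "
from h import *
st('b4')"
```

```text
t 11.68 pos [ 0.3716 -0.2056  0.2713] head 2.96 tiltz -1.0000 open 0.0214 grip 57.0 F [ 0.25  0.64 -1.96] q [-0.68 -0.48  2.    0.    1.62  0.84]
torque tool [-0.015 -0.212  0.041] Fz -1.96
tan [([393.5, 139.9], 111), ([368.3, 151.4], 98), ([384.4, 157.5], 65), ([372.2, 209.8], 351), ([306.0, 228.2], 127)]
yellow panel 385.56 179.87 71
```

The jaw position sets the grip force finely, at about 4.5 N per 0.001. I'll go on in small steps.

>>> {"name": "servo_tool", "arguments": {
  "increments": [
    [0.247, 0, 0, 0, 0],
    [0.248, 0, 0, 0, 0]
  ]
}}

```text
t: 11.98
tool_pos: [0.3716, -0.2056, 0.2713]
tool_rot: [-3.141, -0.081, -0.0]
contact_force: [0.6, 0.6, -2.6]
opening: 0.0216
grip_force: 43.4
```

```bash
python3 -c "
from h import *
st('b5')"
```

```text
t 11.97 pos [ 0.3716 -0.2056  0.2713] head 2.97 tiltz -1.0000 open 0.0216 grip 43.4 F [ 0.56  0.57 -2.57] q [-0.68 -0.48  2.    0.    1.62  0.84]
torque tool [ 0.02  -0.251  0.023] Fz -2.57
tan [([393.5, 139.9], 109), ([368.3, 151.5], 98), ([384.2, 157.5], 63), ([372.4, 209.3], 358), ([306.0, 228.2], 127)]
yellow panel 385.89 179.04 70
```

>>> {"name": "servo_tool", "arguments": {
  "increments": [
    [0.25, 0, 0, 0, 0]
  ]
}}

```text
t: 12.15
tool_pos: [0.3716, -0.2056, 0.2713]
tool_rot: [3.14, 0.081, 0.0]
contact_force: [-0.6, 0.2, -2.6]
opening: 0.0215
grip_force: 34.4
```

```bash
python3 -c "
from h import *
st('b6')"
```

```text
t 12.15 pos [ 0.3716 -0.2056  0.2713] head 2.96 tiltz -1.0000 open 0.0215 grip 34.4 F [-0.57  0.21 -2.6 ] q [-0.68 -0.48  2.   -0.    1.62  0.84]
torque tool [-0.02  -0.234 -0.01 ] Fz -2.60
tan [([393.5, 139.9], 109), ([368.3, 151.6], 97), ([384.3, 157.6], 64), ([372.3, 209.4], 355), ([306.0, 228.2], 127)]
yellow panel 385.8 179.21 71
```

>>> {"name": "servo_tool", "arguments": {
  "increments": [
    [0.251, 0, 0, 0, 0],
    [0.252, 0, 0, 0, 0]
  ]
}}

```text
t: 12.45
tool_pos: [0.3715, -0.2056, 0.2713]
tool_rot: [-3.14, -0.081, 0.0]
contact_force: [0.7, 0.6, -2.9]
opening: 0.0216
grip_force: 25.3
```

```bash
python3 -c "
from h import *
st('b7')"
```

```text
t 12.45 pos [ 0.3715 -0.2056  0.2713] head 2.96 tiltz -1.0000 open 0.0216 grip 25.3 F [ 0.67  0.56 -2.9 ] q [-0.68 -0.48  2.   -0.    1.62  0.84]
torque tool [ 0.017 -0.226  0.008] Fz -2.90
tan [([393.6, 139.9], 109), ([368.3, 151.6], 97), ([384.2, 157.5], 65), ([372.2, 209.7], 353), ([306.0, 228.2], 127)]
yellow panel 385.63 179.71 75
```

>>> {"name": "servo_tool", "arguments": {
  "increments": [
    [0.253, 0, 0, 0, 0]
  ]
}}

```text
t: 12.62
tool_pos: [0.3716, -0.2056, 0.2713]
tool_rot: [3.14, 0.081, 0.0]
contact_force: [0.8, 0.6, -2.7]
opening: 0.0217
grip_force: 20.8
```

```bash
python3 -c "
from h import *
st('b8')"
```

```text
t 12.62 pos [ 0.3716 -0.2056  0.2713] head 2.96 tiltz -1.0000 open 0.0217 grip 20.8 F [ 0.8   0.56 -2.68] q [-0.68 -0.48  2.   -0.    1.62  0.84]
torque tool [ 0.093 -0.223  0.037] Fz -2.68
tan [([394.0, 140.6], 110), ([368.6, 152.3], 100), ([384.7, 158.1], 67), ([372.0, 210.1], 350), ([306.0, 228.2], 129)]
yellow panel 385.23 180.43 69
```

At about 21 N the blobs moved 0.6 px, so it has started to slip. I'll keep creeping.

>>> {"name": "servo_tool", "arguments": {
  "increments": [
    [0.253, 0, 0, 0, 0]
  ]
}}

```text
t: 12.8
tool_pos: [0.3716, -0.2056, 0.2713]
tool_rot: [3.141, 0.081, 0.0]
contact_force: [-0.4, -0.6, -2.8]
opening: 0.0216
grip_force: 21.1
```

```bash
python3 -c "
from h import *
st('b9')"
```

```text
t 12.80 pos [ 0.3716 -0.2056  0.2713] head 2.96 tiltz -1.0000 open 0.0216 grip 21.1 F [-0.43 -0.65 -2.79] q [-0.68 -0.48  2.    0.    1.62  0.84]
torque tool [ 0.047 -0.191 -0.073] Fz -2.79
tan [([395.1, 143.2], 110), ([369.9, 156.4], 97), ([385.9, 160.9], 63), ([371.8, 210.5], 348), ([306.0, 228.2], 129)]
yellow panel 384.66 181.66 56
```

>>> {"name": "servo_tool", "arguments": {
  "increments": [
    [0.2535, 0, 0, 0, 0]
  ]
}}

```text
t: 12.98
tool_pos: [0.3716, -0.2056, 0.2713]
tool_rot: [-3.14, -0.081, -0.0]
contact_force: [-0.1, -0.6, -1.7]
opening: 0.0215
grip_force: 19.1
```

```bash
python3 -c "
from h import *
st('b10')"
```

```text
t 12.97 pos [ 0.3716 -0.2056  0.2713] head 2.96 tiltz -1.0000 open 0.0215 grip 19.1 F [-0.13 -0.59 -1.75] q [-0.68 -0.48  2.    0.    1.62  0.84]
torque tool [ 0.02  -0.255 -0.045] Fz -1.75
tan [([396.6, 146.2], 96), ([371.9, 160.9], 95), ([387.2, 163.8], 51), ([371.3, 211.6], 336), ([306.0, 228.3], 128)]
yellow panel 383.95 183.02 43
```

>>> {"name": "servo_tool", "arguments": {
  "increments": [
    [0.2535, 0, 0, 0, 0],
    [0.2535, 0, 0, 0, 0]
  ]
}}

```text
t: 13.28
tool_pos: [0.3716, -0.2055, 0.2713]
tool_rot: [-3.14, -0.081, -0.0]
contact_force: [-0.1, -0.1, -2.8]
opening: 0.0221
grip_force: 19.5
```

```bash
python3 -c "
from h import *
st('b11')"
```

```text
t 13.28 pos [ 0.3716 -0.2055  0.2713] head 2.96 tiltz -1.0000 open 0.0221 grip 19.5 F [-0.12 -0.09 -2.76] q [-0.68 -0.48  2.    0.    1.62  0.84]
torque tool [-0.011 -0.244  0.033] Fz -2.76
tan [([398.2, 149.2], 87), ([374.8, 165.4], 92), ([388.8, 167.0], 44), ([371.2, 212.0], 334), ([306.0, 228.2], 127)]
yellow panel 382.19 187.77 26
```

>>> {"name": "servo_tool", "arguments": {
  "increments": [
    [0.2535, 0, 0, 0, 0],
    [0.2535, 0, 0, 0, 0]
  ]
}}

```text
t: 13.58
tool_pos: [0.3716, -0.2056, 0.2713]
tool_rot: [3.141, 0.081, 0.0]
contact_force: [-0.0, -0.2, -2.7]
opening: 0.0219
grip_force: 19.5
```

```bash
python3 -c "
from h import *
st('b12')"
```

```text
t 13.57 pos [ 0.3716 -0.2056  0.2713] head 2.96 tiltz -1.0000 open 0.0219 grip 19.5 F [-0.04 -0.22 -2.75] q [-0.68 -0.48  2.    0.    1.62  0.84]
torque tool [ 0.022 -0.217 -0.02 ] Fz -2.75
tan [([398.1, 149.1], 85), ([374.8, 165.4], 93), ([388.8, 167.0], 44), ([371.2, 211.9], 335), ([306.0, 228.2], 129)]
yellow panel 382.66 186.41 29
```

```bash
cat >> h.py <<'E'
def tilt():
    u=np.array([np.cos(.0517),np.sin(.0517),0]);v=np.array([-u[1],u[0],0]);k=np.array([0,0,1.]); g=np.array([.3716,-.2056,.2905])
    for p in [(368.3,151.5),(393.5,139.9)]:
        r=plane('side',p,g[2]-.031)-g; x,y,z=r@u,r@v,r[2]
        print([(th,proj('side',g+v*y+u*(x*np.cos(np.radians(th))+z*np.sin(np.radians(th)))+k*(-x*np.sin(np.radians(th))+z*np.cos(np.radians(th)))).round(1).tolist()) for th in range(8,50,4)])
E
python3 -c "
from h import *
tilt()"
```

```text
[(8, [370.1, 158.0]), (12, [371.3, 161.2]), (16, [372.8, 164.3]), (20, [374.5, 167.3]), (24, [376.3, 170.2]), (28, [378.4, 173.0]), (32, [380.7, 175.8]), (36, [383.1, 178.3]), (40, [385.8, 180.8]), (44, [388.5, 183.1]), (48, [391.4, 185.3])]
[(8, [395.1, 144.3]), (12, [396.1, 146.4]), (16, [397.3, 148.5]), (20, [398.6, 150.4]), (24, [400.0, 152.4]), (28, [401.6, 154.2]), (32, [403.3, 155.9]), (36, [405.2, 157.6]), (40, [407.1, 159.1]), (44, [409.1, 160.6]), (48, [411.3, 161.9])]
```

>>> {"name": "servo_tool", "arguments": {
  "increments": [
    [0.2545, 0, 0, 0, 0],
    [0.2545, 0, 0, 0, 0]
  ]
}}

```text
t: 13.88
tool_pos: [0.3716, -0.2056, 0.2713]
tool_rot: [3.141, 0.081, 0.0]
contact_force: [-0.3, -0.6, -2.6]
opening: 0.0223
grip_force: 15.0
```

```bash
python3 -c "
from h import *
st('b13')"
```

```text
t 13.88 pos [ 0.3716 -0.2056  0.2713] head 2.96 tiltz -1.0000 open 0.0223 grip 15.0 F [-0.33 -0.58 -2.6 ] q [-0.68 -0.48  2.    0.    1.62  0.84]
torque tool [-0.013 -0.171  0.004] Fz -2.60
tan [([401.7, 154.6], 63), ([380.6, 172.7], 78), ([392.5, 172.2], 20), ([369.8, 215.2], 301), ([306.0, 228.2], 129)]
yellow panel 372.5 210.25 4
```

>>> {"name": "servo_tool", "arguments": {
  "increments": [
    [0.2545, 0, 0, 0, 0],
    [0.255, 0, 0, 0, 0]
  ]
}}

```text
t: 14.18
tool_pos: [0.3716, -0.2056, 0.2713]
tool_rot: [-3.141, -0.081, -0.0]
contact_force: [0.7, 0.9, -2.3]
opening: 0.0215
grip_force: 12.8
```

```bash
python3 -c "
from h import *
st('b14')"
```

```text
t 14.18 pos [ 0.3716 -0.2056  0.2713] head 2.96 tiltz -1.0000 open 0.0215 grip 12.8 F [ 0.74  0.88 -2.27] q [-0.68 -0.48  2.    0.    1.62  0.84]
torque tool [ 0.049 -0.186 -0.014] Fz -2.27
tan [([404.4, 158.8], 52), ([384.6, 178.7], 65), ([368.2, 218.8], 260), ([306.0, 228.2], 127)]
yellow panel 365.0 222.67 6
```

>>> {"name": "servo_tool", "arguments": {
  "increments": [
    [0.255, 0, 0, 0, 0],
    [0.255, 0, 0, 0, 0]
  ]
}}

```text
t: 14.48
tool_pos: [0.3715, -0.2056, 0.2713]
tool_rot: [-3.14, -0.081, 0.0]
contact_force: [0.0, 0.6, -3.1]
opening: 0.0219
grip_force: 12.8
```

```bash
python3 -c "
from h import *
st('b15')"
```

```text
t 14.47 pos [ 0.3715 -0.2056  0.2713] head 2.96 tiltz -1.0000 open 0.0219 grip 12.8 F [ 0.03  0.58 -3.12] q [-0.68 -0.48  2.    0.    1.62  0.84]
torque tool [ 0.038 -0.145 -0.052] Fz -3.12
tan [([383.5, 170.0], 78), ([367.3, 187.6], 60), ([367.8, 219.9], 250), ([306.0, 228.3], 128)]
yellow panel 365.6 220.4 5
```

The lifts are sliding toward the mouth. I'll hold here.

>>> {"name": "servo_tool", "arguments": {
  "increments": [
    [0.255, 0, 0, 0, 0],
    [0.255, 0, 0, 0, 0],
    [0.255, 0, 0, 0, 0]
  ]
}}

```text
t: 14.9
tool_pos: [0.3716, -0.2056, 0.2715]
tool_rot: [3.14, 0.081, 0.0]
contact_force: [0.0, 0.3, -2.4]
opening: 0.0219
grip_force: 12.9
```

```bash
python3 -c "
from h import *
st('b16')
S=get_image('side');T=get_image('top')
cv2.imwrite('pics/a4.png',np.hstack([cv2.resize(S[100:280,260:440],(540,540)),cv2.resize(T[150:290,330:460],(260,540))])[:,:,::-1])"
```

```text
t 14.90 pos [ 0.3716 -0.2056  0.2715] head 2.96 tiltz -1.0000 open 0.0219 grip 12.9 F [ 0.    0.28 -2.35] q [-0.68 -0.48  2.    0.    1.62  0.84]
torque tool [ 0.043 -0.109  0.037] Fz -2.35
tan [([354.6, 188.8], 70), ([344.9, 203.2], 175), ([367.9, 219.7], 252), ([306.0, 228.3], 128)]
yellow panel 365.17 220.0 6
```

View pics/a4.png

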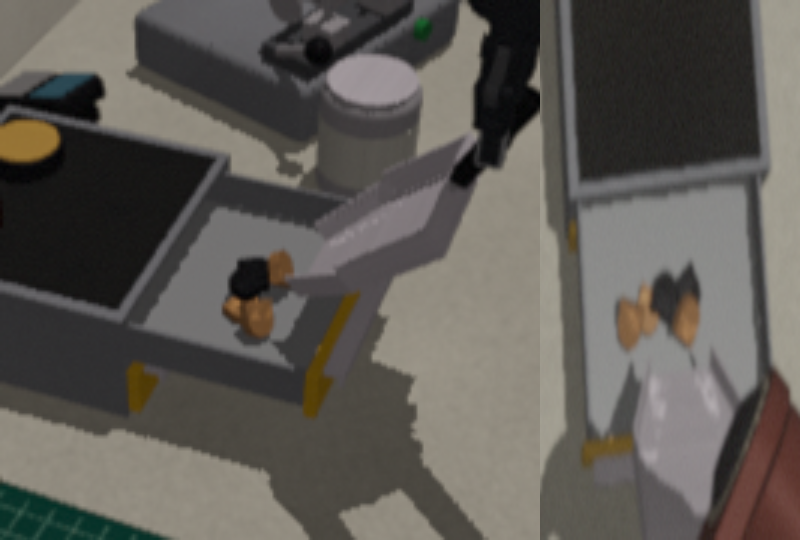

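All five lifts (3 tan, 2 black) lie in the drawer. The tray is empty at about 40° tilt, with its mouth at side-crop (290,280). I'll firm the grip, raise it and carry it back.

>>> {"name": "servo_tool", "arguments": {
  "increments": [
    [0.25, 0, 0, 0, 0],
    [0.246, 0, 0, -5, 0],
    [0.243, 0, 0, -12, 0],
    [0.243, 0, 0, -16, 0],
    [0.243, 0, 0, -14, 0],
    [0.243, 0, 0, -8, 0],
    [0.243, 0, 0, -3, 0],
    [0.243, 0, 0, 0, 0]
  ],
  "force": 80
}}

```text
t: 16.05
tool_pos: [0.3715, -0.2055, 0.3292]
tool_rot: [-3.14, -0.081, 0.0]
contact_force: [-0.5, 0.3, -1.6]
opening: 0.0214
grip_force: 36.5
```

```bash
python3 -c "
from h import *
st('b17'); go((.5307,.2017,.33),3)"
```

```text
t 16.05 pos [ 0.3715 -0.2055  0.3292] head 2.96 tiltz -1.0000 open 0.0214 grip 36.5 F [-0.45  0.33 -1.62] q [-0.68 -0.49  1.91  0.    1.72  0.84]
torque tool [-0.006 -0.153  0.019] Fz -1.62
tan [([371.9, 210.4], 348), ([352.1, 191.0], 100), ([338.3, 205.5], 171), ([306.0, 228.3], 128)]
yellow panel 385.16 180.88 51
t 16.10 pos [ 0.3714 -0.2055  0.3288] head 2.96 tiltz -1.0000 open 0.0216 grip 36.5 F [-0.11  0.   -1.48] q [-0.68 -0.49  1.91  0.    1.72  0.84]
tool mm [ 180.1 -398.4   -1.1] spin -0.04
```

>>> {"name": "servo_tool", "arguments": {
  "increments": [
    [0.243, 4, -8, 0, 0],
    [0.243, 8, -18, 0, 0],
    [0.243, 14, -30, 0, 0],
    [0.243, 18, -40, 0, 0],
    [0.243, 20, -45, 0, 0],
    [0.243, 20, -45, 0, 0],
    [0.243, 20, -45, 0, 0],
    [0.243, 20, -45, 0, 0],
    [0.243, 20, -45, 0, 0],
    [0.243, 16, -36, 0, 0],
    [0.243, 12, -26, 0, 0],
    [0.243, 6, -12, 0, 0]
  ]
}}

```text
t: 17.6
tool_pos: [0.5286, 0.1998, 0.3284]
tool_rot: [3.14, 0.084, -0.003]
contact_force: [0.5, -1.0, -1.1]
opening: 0.0215
grip_force: 36.7
```

>>> {"name": "servo_tool", "arguments": {
  "increments": [
    [0.243, 2, -4, 0, 2],
    [0.243, 0, 0, 0, 3.5],
    [0.243, 0, 0, 0, 4],
    [0.243, 0, 0, 0, 3.5],
    [0.243, 0, 0, 0, 2],
    [0.243, 0, 0, 0, 0]
  ]
}}

```text
t: 18.35
tool_pos: [0.5306, 0.202, 0.3292]
tool_rot: [3.124, -0.329, -0.0]
contact_force: [-0.5, 0.7, -1.3]
opening: 0.0214
grip_force: 36.8
```

```bash
python3 -c "
from h import *
go((.5307,.2017,.16),-12)
S=get_image('side')
g=get_obs()['tool_pos']+[0,0,.019];u=np.array([.978,-.208,0]);v=np.array([.208,.978,0]);k=np.array([0,0,1])
for th in (32,36,40,44):
  c,s=np.cos(np.radians(th)),np.sin(np.radians(th)); print(th,[((proj('side',g+u*(c*x+s*z)+v*y+k*(-s*x+c*z))-[160,160])*2.5).round() for x,y,z in((.213,.04,-.018),(.213,-.04,-.018),(.053,.07,-.012),(.053,-.07,-.012))])
cv2.imwrite('pics/a5.png',cv2.resize(S[160:400,160:440],None,fx=2.5,fy=2.5)[:,:,::-1])
for a,b in zip(range(38,-1,-4),range(34,-5,-4)):
  f=lambda t:217.3*np.array([-np.cos(np.radians(11.4+max(t,0))),np.sin(np.radians(11.4+max(t,0)))]); print(a,b,(f(b)-f(a)).round(1),f(a)[1].round(1))
"
```

```text
t 18.35 pos [0.5306 0.202  0.3292] head -12.03 tiltz -1.0000 open 0.0214 grip 36.8 F [-0.45  0.69 -1.27] q [ 0.23 -0.12  1.62 -0.    1.64  2.01]
tool mm [  0.2   0.2 169.2] spin -0.03
32 [array([114., 202.]), array([183., 149.]), array([188., 218.]), array([316., 111.])]
36 [array([125., 217.]), array([192., 163.]), array([192., 222.]), array([319., 115.])]
40 [array([136., 231.]), array([202., 177.]), array([195., 226.]), array([322., 119.])]
44 [array([147., 245.]), array([213., 190.]), array([199., 230.]), array([325., 123.])]
38 34 [-11.2 -10.3] 165.0
34 30 [-10.4 -11. ] 154.7
30 26 [ -9.6 -11.7] 143.7
26 22 [ -8.8 -12.4] 132.0
22 18 [ -7.9 -12.9] 119.6
18 14 [ -7.  -13.5] 106.7
14 10 [ -6.  -13.9] 93.2
10 6 [ -5.  -14.3] 79.3
6 2 [ -4.  -14.6] 65.0
2 -2 [-1.6 -7.4] 50.4
```

View pics/a5.png

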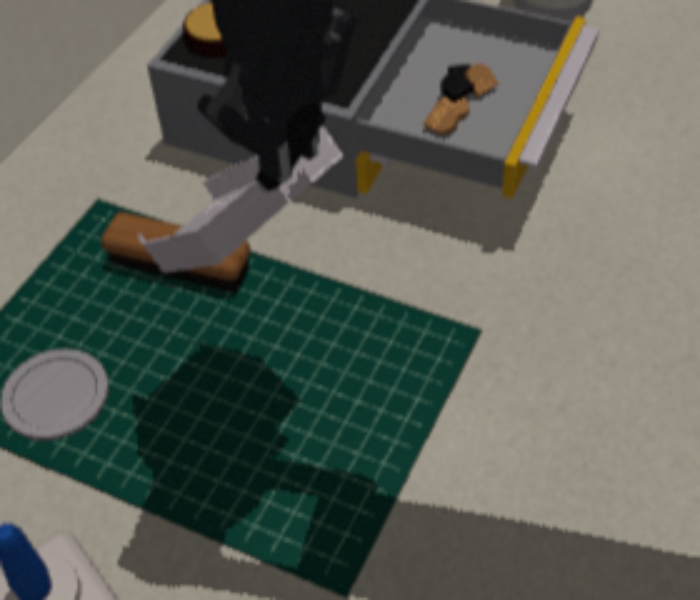

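The empty tray hangs at about 41° (mouth wall corner at crop (140,237)). The drawer and lifts look fine, and the brush and lid are untouched. I'll descend to just above contact, then follow the arc back to flat.

>>> {"name": "servo_tool", "arguments": {
  "increments": [
    [0.245, 0, 0, 6, 0],
    [0.247, 0, 0, 14, 0],
    [0.249, 0, 0, 20, 0],
    [0.25, 0, 0, 22, 0],
    [0.25, 0, 0, 22, 0],
    [0.25, 0, 0, 22, 0],
    [0.25, 0, 0, 20, 0],
    [0.25, 0, 0, 16, 0],
    [0.25, 0, 0, 12, 0],
    [0.25, 0, 0, 8, 0],
    [0.25, 0, 0, 3, 0],
    [0.251, 0, 0, 0, 0]
  ]
}}

```text
t: 19.9
tool_pos: [0.5309, 0.2023, 0.1646]
tool_rot: [-3.124, 0.329, -0.001]
contact_force: [-0.6, -0.5, -0.3]
opening: 0.0213
grip_force: 32.9
```

>>> {"name": "servo_tool", "arguments": {
  "increments": [
    [0.252, 0, 0, 4, 0],
    [0.252, 0, 0, 5, 0],
    [0.252, -3, 0, 4, 0],
    [0.252, -5, 0, 5, 0],
    [0.252, -5, 0, 5, 0],
    [0.252, -5, 0, 5, 0]
  ]
}}

```text
t: 20.65
tool_pos: [0.5133, 0.2065, 0.1384]
tool_rot: [-3.123, 0.329, -0.002]
contact_force: [-6.4, 0.2, 7.1]
opening: 0.0215
grip_force: 28.0
```

```bash
python3 -c "
from h import *
st('c1')"
```

```text
t 20.65 pos [0.5133 0.2065 0.1384] head -12.03 tiltz -1.0000 open 0.0215 grip 28.0 F [-6.39  0.25  7.09] q [ 0.25 -0.04  1.87  0.    1.31  2.03]
torque tool [-0.222 -0.538  0.089] Fz 7.09
tan [([430.6, 131.3], 15), ([415.7, 136.2], 30), ([434.3, 140.9], 45), ([404.5, 151.1], 202), ([342.8, 146.5], 20), ([359.1, 147.2], 48), ([316.9, 148.1], 10), ([343.7, 156.7], 23), ([359.1, 155.7], 15), ([378.2, 153.9], 18), ([363.0, 160.6], 13), ([357.5, 169.4], 39), ([367.8, 163.6], 19), ([350.5, 163.7], 18), ([421.6, 164.4], 12), ([344.3, 166.3], 10), ([301.0, 170.9], 14), ([339.3, 172.3], 10), ([342.1, 176.4], 36), ([352.4, 175.8], 14), ([349.2, 185.2], 77), ([365.2, 227.5], 147), ([306.6, 233.2], 27)]
yellow panel 365.06 225.72 123
```

>>> {"name": "servo_tool", "arguments": {
  "increments": [
    [0.253, -6, 0, 0, 0],
    [0.2535, -10, 0, 9, 0],
    [0.2535, -10, 0, 11, 0],
    [0.2535, -9, 0, 12, 0]
  ]
}}

```text
t: 21.2
tool_pos: [0.4779, 0.2134, 0.1031]
tool_rot: [3.124, -0.329, -0.001]
contact_force: [1.2, -0.4, 0.3]
opening: 0.0218
grip_force: 19.3
```

```bash
python3 -c "
from h import *
st('c2')" | head -2
```

```text
t 21.20 pos [0.4779 0.2134 0.1031] head -12.03 tiltz -1.0000 open 0.0218 grip 19.3 F [ 1.19 -0.36  0.32] q [ 0.28 -0.07  1.96  0.    1.25  2.06]
torque tool [ 0.002  0.457 -0.116] Fz 0.32
```

>>> {"name": "servo_tool", "arguments": {
  "increments": [
    [0.2535, -8, 0, 13, 0],
    [0.2535, -7, 0, 13, 0],
    [0.2535, -6, 0, 14, 0],
    [0.2535, -5, 0, 14, 0],
    [0.2535, -3, 0, 10, 0],
    [0.2535, -1, 0, 6, 0],
    [0.2535, 0, 0, 3, 0],
    [0.2535, 0, 0, 0, 0]
  ]
}}

```text
t: 22.25
tool_pos: [0.4495, 0.2195, 0.0312]
tool_rot: [3.124, -0.33, -0.001]
contact_force: [-0.1, 1.1, -0.4]
opening: 0.0215
grip_force: 17.4
```

```bash
python3 -c "
from h import *
st('c3')" | head -2
```

```text
t 22.25 pos [0.4495 0.2195 0.0312] head -12.05 tiltz -1.0000 open 0.0215 grip 17.4 F [-0.1   1.11 -0.4 ] q [ 0.31 -0.03  2.05  0.    1.12  2.09]
torque tool [ 0.045 -0.113  0.025] Fz -0.40
```

>>> {"name": "servo_tool", "arguments": {
  "increments": [
    [0.2535, 0, 0, 2, 0],
    [0.2535, 0, 0, 1.5, 0],
    [0.2535, 0, 0, 0, 0]
  ]
}}

```text
t: 22.68
tool_pos: [0.4497, 0.2196, 0.0289]
tool_rot: [3.124, -0.329, -0.001]
contact_force: [-5.7, 0.1, 6.2]
opening: 0.0216
grip_force: 18.4
```

>>> {"name": "servo_tool", "arguments": {
  "increments": [
    [0.26, 0, 0, 0, 0],
    [0.3, 0, 0, 0, 0],
    [0.4, 0, 0, 0, 0],
    [0.6, 0, 0, 0, 0],
    [0.8, 0, 0, 0, 0],
    [0.8, 0, 0, 0, 0],
    [0.8, 0, 0, -15, 0],
    [0.8, 0, 0, -30, 0],
    [0.8, 0, 0, -40, 0],
    [0.8, 0, 0, -40, 0],
    [0.8, 0, 0, -30, 0],
    [0.8, 0, 0, 0, 0]
  ]
}}

```text
t: 24.18
tool_pos: [0.4516, 0.2202, 0.1872]
tool_rot: [-3.121, 0.329, -0.011]
contact_force: [-0.5, 0.0, 0.2]
opening: 0.0681
grip_force: 0.0
```

```bash
python3 -c "
from h import *
T=get_image('top');S=get_image('side')
y=mask(T,(18,120,90),(32,255,255),(340,250,460,280)); r,c=quad(y); print(r,[plane('top',p,.113).round(4) for p in cv2.boxPoints(r)])
go((.38,-.2,.25),3)
a=cv2.resize(S[100:420,120:420],(480,512));b=cv2.resize(T[130:300,190:350][:, :100],(300,510));b=cv2.copyMakeBorder(b,0,2,0,0,0)
cv2.imwrite('pics/a6.png',np.hstack([a,b])[:,:,::-1])"
```

```text
((400.97894287109375, 263.2294006347656), (6.059478282928467, 100.55188751220703), 85.5526123046875) [array([ 0.467 , -0.0736,  0.113 ]), array([ 0.4806, -0.3267,  0.113 ]), array([ 0.4653, -0.3267,  0.113 ]), array([ 0.4518, -0.0743,  0.113 ])]
t 24.27 pos [0.4494 0.2195 0.1829] head -12.04 tiltz -1.0000 open 0.0685 grip 0.0 F [-0.23 -1.12 -0.36] q [ 0.31 -0.22  1.95  0.    1.41  2.09]
tool mm [ 19.6 424.7 -67.2] spin -15.04
```

View pics/a6.png

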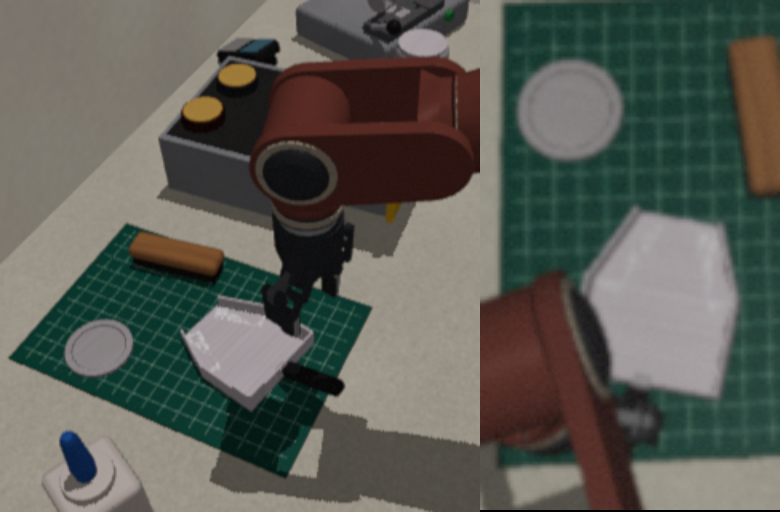

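The tray lies flat and empty on the mat, with the brush and lid where they were. The drawer front hasn't moved, so the pull face is at about (0.441, -0.203). I'll shut the gripper and go to just in front of the pull.

>>> {"name": "servo_tool", "arguments": {
  "increments": [
    [0.5, 0, 0, -5, -4],
    [0.2, 0, 0, -5, -5],
    [0, 0, 0, 0, -6.1],
    [0, -10, 45, 0, 0],
    [0, -11, 50, 0, 0],
    [0, -11, 55, 0, 0],
    [0, -11, 55, 0, 0],
    [0, -11, 55, 0, 0],
    [0, -11, 55, 0, 0],
    [0, -11, 55, 0, 0],
    [0, -8, 35, 0, 0],
    [0, -3, 15, 0, 0]
  ]
}}

```text
t: 25.78
tool_pos: [0.3838, -0.2054, 0.1909]
tool_rot: [-3.138, -0.08, 0.004]
contact_force: [-0.6, 0.7, -0.7]
opening: 0.0001
grip_force: 0.0
```

```bash
python3 -c "
from h import *
go((.390,-.2055,.093),3.1)"
```

```text
t 25.77 pos [ 0.3838 -0.2054  0.1909] head 2.91 tiltz -1.0000 open 0.0001 grip 0.0 F [-0.61  0.69 -0.69] q [-0.66 -0.4   2.08  0.    1.47  0.86]
tool mm [ 6.4  0.6 97.9] spin -0.19
```

>>> {"name": "servo_tool", "arguments": {
  "increments": [
    [0, 0, 0, 15, 0],
    [0, 0, 0, 30, 0],
    [0, 0, 0, 30, 0],
    [0, 0, 0, 18, 0],
    [0, 5, 0, 4, 0],
    [0, 10, 0, 0, 0],
    [0, 10, 0, 0, 0],
    [0, 8, 0, 0, 0],
    [0, 5, 0, 0, 0],
    [0, 5, 0, 0, 0]
  ]
}}

```text
t: 27.02
tool_pos: [0.4284, -0.2023, 0.0959]
tool_rot: [3.14, 0.084, 0.0]
contact_force: [-0.4, 0.1, 0.5]
opening: -0.0001
grip_force: 0.0
```

```bash
python3 -c "
from h import *
go((.590,-.1945,.093),3.1)"
```

```text
t 27.02 pos [ 0.4284 -0.2023  0.0959] head 3.06 tiltz -1.0000 open -0.0001 grip 0.0 F [-0.38  0.13  0.49] q [-0.6  -0.19  2.08  0.    1.25  0.92]
tool mm [161.8   0.9   3. ] spin -0.04
```

>>> {"name": "servo_tool", "arguments": {
  "increments": [
    [0, 3, 0, 1, 0],
    [0, 4, 0, 1, 0],
    [0, 7, 0, 0, 0],
    [0, 9, 0, 0, 0],
    [0, 11, 0, 0, 0],
    [0, 12, 0, 0, 0],
    [0, 12, 0, 0, 0],
    [0, 12, 0, 0, 0],
    [0, 12, 0, 0, 0],
    [0, 12, 0, 0, 0],
    [0, 12, 0, 0, 0],
    [0, 10, 0, 0, 0]
  ]
}}

```text
t: 28.52
tool_pos: [0.5446, -0.1959, 0.0937]
tool_rot: [-3.14, -0.084, 0.0]
contact_force: [-4.0, 0.4, -2.0]
opening: 0.0003
grip_force: 1.2
```

```bash
python3 -c "
from h import *
go((.590,-.1945,.095),3.1)
S=get_image('side'); h=cv2.cvtColor(S,cv2.COLOR_RGB2HSV); m=cv2.inRange(h,(18,120,90),(34,255,255)); m[:,280:]*=1
n,l,s,c=cv2.connectedComponentsWithStats(m); print([(c[i].round(1).tolist(),s[i].tolist()) for i in range(1,n) if s[i,4]>20])"
```

```text
t 28.52 pos [ 0.5446 -0.1959  0.0937] head 3.07 tiltz -1.0000 open 0.0003 grip 1.2 F [-3.95  0.37 -2.04] q [-0.47  0.07  1.84  0.    1.24  1.04]
tool mm [45.4  1.1 -1.3] spin -0.03
[([267.8, 146.4], [257, 140, 23, 14, 259]), ([246.3, 167.8], [235, 160, 24, 16, 298]), ([67.9, 352.8], [59, 343, 23, 17, 84]), ([81.6, 357.5], [78, 354, 9, 8, 45]), ([44.9, 366.2], [37, 361, 14, 14, 71]), ([59.5, 376.2], [47, 371, 20, 12, 92]), ([19.4, 401.9], [9, 389, 26, 20, 167]), ([39.2, 404.1], [35, 400, 10, 9, 54])]
```

>>> {"name": "servo_tool", "arguments": {
  "increments": [
    [0, 8, 0, 0, 0],
    [0, 7, 0, 0, 0],
    [0, 6, 0, 0, 0],
    [0, 5, 0, 0, 0],
    [0, 4, 0, 0, 0],
    [0, 3, 0, 0, 0],
    [0, 2, 0, 0, 0],
    [0, 2, 0, 0, 0]
  ]
}}

```text
t: 29.58
tool_pos: [0.5809, -0.1941, 0.0938]
tool_rot: [3.14, 0.084, 0.0]
contact_force: [-1.9, -0.3, 1.3]
opening: -0.0002
grip_force: 1.0
```

>>> {"name": "servo_tool", "arguments": {
  "increments": [
    [0, 2, 0, 0, 0],
    [0, 2, 0, 0, 0]
  ]
}}

```text
t: 29.82
tool_pos: [0.5849, -0.1939, 0.0938]
tool_rot: [3.14, 0.084, 0.0]
contact_force: [-1.5, -0.5, 2.0]
opening: -0.0002
grip_force: 1.0
```

>>> {"name": "servo_tool", "arguments": {
  "increments": [
    [0, 2, 0, 0, 0],
    [0, 2, 0, 0, 0]
  ]
}}

```text
t: 30.08
tool_pos: [0.5889, -0.1937, 0.0938]
tool_rot: [3.14, 0.084, 0.0]
contact_force: [-2.1, -0.6, 2.3]
opening: -0.0002
grip_force: 1.0
```

>>> {"name": "servo_tool", "arguments": {
  "increments": [
    [0, 1.5, 0, 0, 0],
    [0, 1.5, 0, 0, 0]
  ]
}}

```text
t: 30.32
tool_pos: [0.5918, -0.1935, 0.0938]
tool_rot: [-3.14, -0.084, 0.0]
contact_force: [-2.0, -1.3, 1.4]
opening: -0.0003
grip_force: 1.0
```

>>> {"name": "servo_tool", "arguments": {
  "increments": [
    [0, 1.5, 0, 0, 0],
    [0, 1, 0, 0, 0]
  ]
}}

```text
t: 30.58
tool_pos: [0.5944, -0.1934, 0.0938]
tool_rot: [3.14, 0.084, 0.0]
contact_force: [-2.0, -1.0, 1.7]
opening: 0.0001
grip_force: 1.0
```

>>> {"name": "servo_tool", "arguments": {
  "increments": [
    [0, 1, 0, 0, 0],
    [0, 1, 0, 0, 0]
  ]
}}

```text
t: 30.82
tool_pos: [0.5948, -0.1933, 0.0938]
tool_rot: [-3.14, -0.084, 0.007]
contact_force: [-9.9, -1.6, 6.5]
opening: -0.0001
grip_force: 5.0
```

The force jumped to 10 N and the motion stalled, so it has reached the hard stop. One small confirming nudge, then I'll back off.

>>> {"name": "servo_tool", "arguments": {
  "increments": [
    [0, 0.5, 0, 0, 0],
    [0, 0, 0, 0, 0]
  ]
}}

```text
t: 31.08
tool_pos: [0.5948, -0.1933, 0.0938]
tool_rot: [-3.14, -0.084, 0.009]
contact_force: [-9.9, -0.4, 6.7]
opening: 0.0001
grip_force: 5.0
```

>>> {"name": "servo_tool", "arguments": {
  "increments": [
    [0, -4, 0, 0, 0],
    [0, -12, 0, 0, 0],
    [0, -25, 0, 0, 0],
    [0, -25, 0, -10, 0],
    [0, -20, 0, -30, 0],
    [0, -15, 0, -40, 0],
    [0, 0, 0, -40, 0],
    [0, 0, 0, -10, 0],
    [0, 0, 0, 0, 0]
  ]
}}

```text
t: 32.2
tool_pos: [0.4959, -0.1986, 0.2238]
tool_rot: [3.14, 0.084, 0.001]
contact_force: [0.2, -0.3, -0.2]
opening: 0.0002
grip_force: 0.0
```

```bash
python3 -c "
from h import *
go(None)
T=get_image('top');S=get_image('side');cv2.imwrite('pics/f.png',T[:,:,::-1])
y=mask(T,(18,120,90),(32,255,255),(330,150,460,280)); r,c=quad(y); P=[plane('top',p,.113) for p in cv2.boxPoints(r)]; print(r); m=np.mean(P,0); print('panel mid chest x (expect 7 mm when home)',(m-[.6213,-.193,0])@[.9985,.054,0])
pm=mask(T,(0,0,110),(179,40,255),(205,185,290,270)); print('pan',cv2.boundingRect(pm)); T0=cv2.imread('pics/top0.png')[:,:,::-1]
d=cv2.absdiff(T,T0).max(2)>40; print({k:int(d[b:e,a:c].sum()) for k,(a,b,c,e) in dict(lid=(200,148,240,186),brush=(272,140,298,198),pot=(105,195,170,245),tin=(480,200,540,250),hammer=(100,280,165,390)).items()})"
```

```text
t 32.20 pos [ 0.4959 -0.1986  0.2238] head 3.07 tiltz -1.0000 open 0.0002 grip 0.0 F [ 0.21 -0.27 -0.23] q [-0.52 -0.16  1.83  0.    1.47  1.  ]
((374.4389953613281, 203.45123291015625), (9.165818214416504, 59.96432876586914), 83.6598129272461)
panel mid chest x (expect 7 mm when home) 0.003705504338493792
pan (218, 199, 58, 64)
{'lid': 0, 'brush': 2, 'pot': 0, 'tin': 22, 'hammer': 0}
```

The stall position matches full travel (about 0.164 m). The 0.5 mm nudge left the force unchanged, so I'll press once more, firmly but slowly, to be sure.

>>> {"name": "servo_tool", "arguments": {
  "increments": [
    [0, 0, 0, 10, 0],
    [0, 0, 0, 40, 0],
    [0, 15, 0, 40, 0],
    [0, 20, 0, 30, 0],
    [0, 25, 0, 10, 0],
    [0, 20, 0, 0, 0],
    [0, 8, 0, 0, 0],
    [0, 5, 0, 0, 0],
    [0, 2, 0, 0, 0],
    [0, 2, 0, 0, 0],
    [0, 0, 0, 0, 0]
  ]
}}

```text
t: 33.67
tool_pos: [0.5927, -0.1935, 0.094]
tool_rot: [3.14, 0.084, 0.0]
contact_force: [0.6, -0.7, -0.0]
opening: -0.0004
grip_force: 0.0
```

>>> {"name": "servo_tool", "arguments": {
  "increments": [
    [0, 2, 0, 0, 0],
    [0, 1, 0, 0, 0]
  ]
}}

```text
t: 33.92
tool_pos: [0.5948, -0.1933, 0.0939]
tool_rot: [-3.14, -0.084, 0.004]
contact_force: [-6.6, -1.3, 3.8]
opening: 0.0
grip_force: 3.4
```

>>> {"name": "servo_tool", "arguments": {
  "increments": [
    [0, 1, 0, 0, 0],
    [0, 1, 0, 0, 0]
  ]
}}

```text
t: 34.17
tool_pos: [0.5948, -0.1934, 0.0939]
tool_rot: [-3.14, -0.084, 0.013]
contact_force: [-15.0, -0.5, 9.8]
opening: -0.0002
grip_force: 7.4
```

It holds at 0.5948 under 15 N, so the drawer is home against its stop. I'll retreat and hand in.

>>> {"name": "servo_tool", "arguments": {
  "increments": [
    [0, -3, 0, 0, 0],
    [0, -8, 0, 0, 0],
    [0, -20, 0, 0, 0],
    [0, -25, 0, -10, 0],
    [0, -25, 0, -30, 0],
    [0, -15, 0, -40, 0],
    [0, 0, 0, -30, 0],
    [0, 0, 0, 0, 0],
    [0, 0, 0, 0, 0]
  ]
}}

```text
t: 35.3
tool_pos: [0.5015, -0.198, 0.2027]
tool_rot: [-3.14, -0.084, 0.001]
contact_force: [0.0, -0.4, 0.3]
opening: 0.0002
grip_force: 0.0
```

```bash
python3 -c "
from h import *
go(None); print(finish_job())"
```

```text
t 35.30 pos [ 0.5015 -0.198   0.2027] head 3.06 tiltz -1.0000 open 0.0002 grip 0.0 F [ 0.01 -0.38  0.26] q [-0.51 -0.13  1.84  0.    1.43  1.  ]
the job is handed in; nothing more can be done
None
```

I handed the job in at 35.3 s: all five lifts went into the drawer, the empty tray is flat on the mat about 2 cm from where it started, and the drawer is home against its stop (no movement under 15 N); the bench check showed the other things unmoved.

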